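# Lock the book press with the T-handled hex key

## Robot

A 7-joint arm with a two-finger parallel gripper is mounted at the origin on the work surface. World frame = base frame: x ahead of the robot, y to its left, z up, the work surface at z = 0. Lengths are in m, angles in rad, forces in N, time in s.
With the tool pointing down it reaches from about 0.4 to 0.85 m from the base axis. Payload 10.4 kg.
Tool frame: the origin (TCP) lies on the front face of the gripper's body, between the roots of the fingers; the fingertips stand 70 mm ahead of it and the grasp point (between the pads) lies 51 mm ahead of it (grasp_offset is the distance from the TCP to the grasp point, in m); z points along the fingers, y is the direction in which the jaws open and shut (so a half turn about z gives the same grasp; the last joint's range is limited). The gripper opens to 87 mm and grips with 3 to 60 N. Pads are 19 mm wide; open, the fingers measure 117 mm over their backs; the gripper's body (75 mm by 190 mm) begins 51 mm behind the grasp point.
Start: joints at [-1.242, 0.332, -0.065, 1.46, 0.022, 1.35, -0.088], TCP at [0.215, 0.587, 0.292] pointing down, gripper open.
Joint ranges: [-2.6, 2.6], [-0.5, 2.12], [-1.47, 1.34], [0.16, 2.42], [-1.27, 4.41], [0.06, 2.06], [-2.6, 2.6]. Speed limits (rad/s): [2.22, 2.22, 2.79, 2.79, 3.14, 3.14, 3.14].

## Interface

Orientations are given as a unit quaternion [x, y, z, w].
In Python, from bench import * gives the robot as it stands. The module is installed in compiled form; this text tells all that it offers.
- The arm moves only by the tool arm_command, never from a script. Its argument "commands" is a list of rows, each a list of 3 entries, a list of its own where there are three numbers: the opening in per cent of the stroke, from 0 (shut) to 100 (fully open), then the shift along the tool's x, y, z in m, then the turn, a rotation vector about the tool's x, y, z in rad. A call has exactly 10 rows; each row is the pose to reach, as a shift and turn from the pose commanded when the call began, along the tool's axes at that moment; what a row does not reach only later rows make up. A row lasts 1/12 s, in which the tool goes at most 41.7 mm and 7.16 degrees, less where a joint would pass 70% of its speed; a pose out of reach is approached as far as the arm can. A call with a gripper value outside its range is refused whole. The fingers move at their own pace and stop on an object; "squeeze" is the grip in N (left out, the last holds). Time passes only in rows, so rows that repeat a pose let the fingers close, or fill a call up. It gives the time, the measured TCP pose, the force and the opening at its end, in the units of the state.
- read_state(): the state, without advancing time (a new reading comes with each control period).
- camera(name): name is "scene" or "top" or "wrist"; returns a dict with "pixels" (420x560x3 uint8, red, green, blue), "fx", "fy", "cx", "cy" (pixels), "rvec" (rotation vector, rad) and "tvec" (3), from world to camera coordinates, as OpenCV has them; the wrist camera has in their place "mount" (4x4, takes a point from camera to tool coordinates, whose origin is the TCP and whose axes are the flange's). Camera axes: x right, y down, z forward; pixel columns grow to the right and rows downward; lengths in m; the calibration is good to about 2 mm. The wrist camera is an equidistant fisheye: a pixel r from the principal point sees the ray r / f radians off the axis. A picture is of the moment at which its call begins: read the wrist's pose just before it. There is no depth.
- close_job(): hands the job in, once; it reports no verdict.
The state is a dict: "time": time; "joint_positions": joint angles; "joint_vel": joint speeds; "joint_torque": joint torques, N m; "ee_pos": TCP position; "eef_rot": TCP orientation; "ft_force": force on the tool from outside, world axes, zero at the start; "torque": the same for the moment, N m; "width": finger opening in m.
Only numpy, scipy, OpenCV 4.12 (cv2) and the standard library are available. Lean on these libraries where they do the work, as an engineer would, in place of code of your own. Each camera call takes 0.05 s, during which the arm holds its last target.

## Task

Take the T-handled hex key out of its wooden stand and lower it into the bore of the book press's clamp post, then, pressing only lightly so as not to crush the sprung socket, turn it until it drops fully into the hidden hex recess at the bottom. Turn the key clockwise (seen from above) until the clamp arm has swung over the pressing board to its stop, without forcing it, and leave the key standing upright and fully home in the recess, released. Leave the bottle, ink pad, novel and tape roll where they are.

Things in the scene. Friction and masses are not known exactly. Their poses are not given: they have to be found in the camera images.
- key_grip (a point): Centre of the hex key's handle: a plain black bar 90 mm long (its x), 28 mm wide (its y), 24 mm high (its z, up when the key stands tip down). From the middle of its underside hangs a steel hexagonal shaft 125 mm long, 22 mm across flats, 25.4 mm across corners. The key weighs 0.32 to 0.48 kg. At the start it stands upright in the stand.
- key_tip (a point): Centre of the flat lower end of the key's shaft, 137 mm below key_grip; same axes as key_grip. Two opposite flats of the hexagon face along x.
- stand: Dark wooden block, 70 x 70 x 60 mm, fixed to the table, with an upright hole 30 mm wide and 48 mm deep in the middle of its top, where the key stands at the start. Origin: centre of its underside; z up.
- press: Fixed book press: plywood base 240 x 280 x 20 mm, a book under a wooden board (top 59 mm above the table), beside it a square grey clamp post, 56 x 56 mm, 135 mm high, with an upright bore. Origin: on the bore's axis, at the table; z up; the board lies on its +y side. Over 80 N on press, bore or socket (all contacts added up, those of turning too) spoils it.
- bore_mouth (a point): Centre of the bore's mouth, in the top face of the clamp post, 135 mm above the table: a funnel 38 mm wide that narrows over 7 mm to a round bore 26.2 mm wide. It leads down to the top of a sprung hex socket, 50 mm below the mouth, which yields when pressed: 5 N at first, 0.8 N more per mm. Pressed down more than 8 mm (11 N) it is damaged; 7 to 9 N (2 to 5 mm) serve to search.
- recess_floor (a point): Centre of the floor of the socket's hex recess (22.8 mm across flats, 12 mm deep), 62 mm below the mouth while nothing presses on the socket; the key's tip is here when fully home. How the hexagon is turned is hidden, differs each time and is not told by this point's yaw; the key enters only within about 5 degrees. When it fits, the socket springs up over the tip and the force falls.
- cam (a joint): Turn of the flat steel clamp arm (70 mm long, in the post's slot 66 mm above the table), driven by the socket through a rubber coupling (1.5 N m per rad). Starts at 0 to 0.1 rad (open, arm clear of the board); grows as the key turns clockwise seen from above; solid stop at 1.0 rad (locked, arm over the board, pointing to the press's +y). Friction (0.1 N m) holds it where it is left.
- bottle: Bystander: clear bottle with a red cap, 64 mm wide, 200 mm tall, origin under its middle.
- inkpad: Bystander: blue ink pad with a clear lid, 79 x 114 x 20 mm, origin under its middle.
- novel: Bystander: red hardback novel, 130 x 190 x 28 mm, origin under its middle.
- taperoll: Bystander: cardboard tape roll core, 90 mm wide, 48 mm high, origin under its middle.
Not all that is in view belongs to the job. Of the things that look like the part that bears key_grip, the middle-sized one is meant.

How it is judged:
On the way, in this order (a step that is already met when the one before it is completed fails the run):
1. the key is fully home in the recess, the clamp arm still open (z of key_tip in the frame of recess_floor below 0.004 m and horizontal distance between key_tip and recess_floor below 0.003 m and angle between key_tip's own z axis and vertical below 0.1 rad and value of joint cam below 0.4 rad), for 0.2 s.
2. the clamp arm is turned to its stop with the key in the recess (value of joint cam above 0.93 rad and z of key_tip in the frame of recess_floor below 0.006 m and horizontal distance between key_tip and recess_floor below 0.003 m), for 0.2 s.
At the end, for the whole second after the job is handed in: the clamp arm is at its stop (cam above 0.93 rad) and the key, released, stands upright (within 0.1 rad) with its tip within 5 mm of the recess floor in height and 3 mm to the side (value of joint cam above 0.93 rad and z of key_tip in the frame of recess_floor below 0.005 m and horizontal distance between key_tip and recess_floor below 0.003 m and angle between key_tip's own z axis and vertical below 0.1 rad and contact force between the fingers and anything else below 0.2 N); the robot touches nothing.
It fails at once if anything presses on the press with more than 80 N (contact force between anything else and press above 80 N).
It fails at once if the sprung socket is pushed down more than 8 mm (over about 11 N) (z of recess_floor in the frame of press below 0.065 m).
It fails at once if a bystander is moved more than 20 mm (distance of any of bottle, inkpad, novel, taperoll from where it was at the start of the episode above 0.02 m).
It also fails if it takes over 61 s, if anything falls off the work surface, if the arm or the gripper's body presses on something with over 40 N, if the wrist force passes 120 N, or if a joint passes its speed limit or range.

## Working session

There is one attempt and no reset: what is moved stays moved. The work goes in short steps, Python scripts to look and compute and a tool call to move; the robot and the scene stay as the last step left them, time stands still between calls to the robot, and variables do not carry over. Pictures are saved under pics/ and viewed, and the job is handed in when it is done.

Besides the shell and the picture viewer there is one more tool, called after "Request:" as name(argument=value, ...), one argument or row to a line, values as JSON. arm_command: Moves the arm, as the interface text tells. Its arguments: {"type":"object","properties":{"commands":{"type":"array","items":{"type":"array"}},"squeeze":{"type":"number"}},"required":["commands"]}

```bash
mkdir -p pics
python3 - <<'E'
from bench import *
import cv2
s=read_state()
for k,v in s.items(): print(k,v)
for n in ["scene","top","wrist"]:
    c=camera(n); cv2.imwrite(f"pics/{n}0.png",c["pixels"][:,:,::-1])
    print(n,{k:(v if k!="pixels" else 0) for k,v in c.items()})
E
```

```text
time 0.0
joint_positions [-1.24157225  0.33285228 -0.06471552  1.46095777  0.02161933  1.3499
 -0.08848408]
joint_vel [ 0.00156411  0.00168403 -0.00026127  0.00066462 -0.00038988  0.0012597
 -0.00046209]
joint_torque [-8.57825171e-07 -6.23247957e+01  2.47950840e-02 -3.89896095e+01
 -6.13675243e-02  3.97311745e-02  1.05908082e-04]
ee_pos [0.21527792 0.58643868 0.2914583 ]
eef_rot [ 1.74978479e-01  9.84572002e-01 -7.05500091e-04 -8.42972017e-05]
ft_force [ 0.33390394 -0.89639352 -0.35068562]
torque [0.01713809 0.00213343 0.03439843]
width 0.08696523584394338
scene {'pixels': 0, 'fx': 407.9821686617196, 'fy': 407.9821686617196, 'cx': 270.47863203478573, 'cy': 211.48455348223547, 'rvec': array([ 1.85622492,  1.89067466, -0.5811662 ]), 'tvec': array([-0.03706086, -0.36087018,  1.52719969])}
top {'pixels': 0, 'fx': 453.89481103864296, 'fy': 453.89481103864296, 'cx': 280.93063826987566, 'cy': 203.29752855965313, 'rvec': array([ 2.0025737 , -2.23210445,  0.22201041]), 'tvec': array([0.10324264, 0.51666245, 1.54319051])}
wrist {'pixels': 0, 'fx': 325.19226210127806, 'fy': 325.19226210127806, 'cx': 274.9162704106513, 'cy': 206.12716313816566, 'mount': array([[ 1.22968411e-03, -9.65969442e-01, -2.58653290e-01,
         7.07774847e-02],
       [ 9.99999217e-01,  1.24767132e-03,  9.46084216e-05,
         4.91779050e-04],
       [ 2.31325447e-04, -2.58653204e-01,  9.65970220e-01,
        -9.26954060e-02],
       [ 0.00000000e+00,  0.00000000e+00,  0.00000000e+00,
         1.00000000e+00]])}
```

View pics/scene0.png

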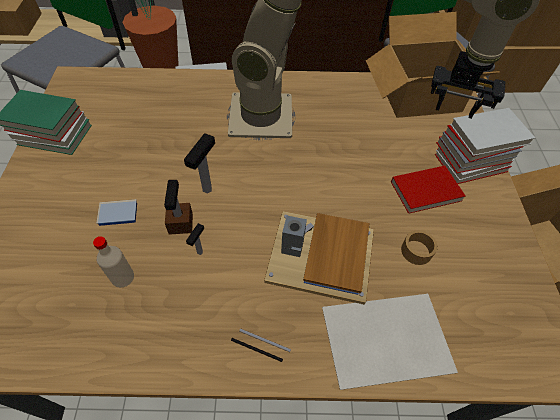

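View pics/top0.png

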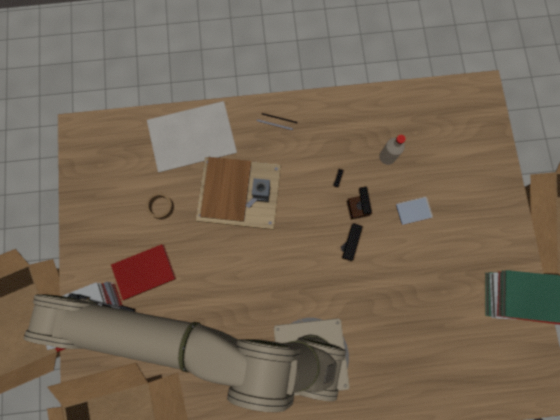

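View pics/wrist0.png

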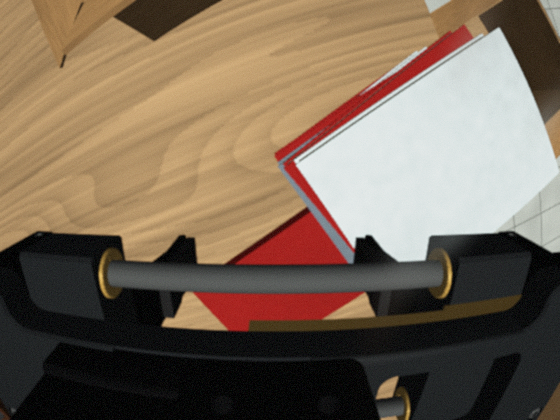

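Candidates for the key (scene image): large key handle at (200,150), middle key at (172,195) standing in the dark block, and small key at (195,237). The middle one, in the stand, fits the description. I'll check it in a close crop.

```bash
cat > h.py <<'E'
from bench import *
import cv2, numpy as np
from scipy.spatial.transform import Rotation as R
def ray(c,px):
    K=np.array([[c["fx"],0,c["cx"]],[0,c["fy"],c["cy"]],[0,0,1]])
    Rm=R.from_rotvec(c["rvec"]).as_matrix(); t=np.array(c["tvec"])
    d=Rm.T@np.linalg.inv(K)@np.array([px[0],px[1],1.]); return -Rm.T@t, d
def onz(c,px,z):
    o,d=ray(c,px); return o+d*(z-o[2])/d[2]
def proj(c,P):
    Rm=R.from_rotvec(c["rvec"]).as_matrix(); p=(Rm@np.atleast_2d(P).T).T+c["tvec"]
    return np.c_[c["fx"]*p[:,0]/p[:,2]+c["cx"],c["fy"]*p[:,1]/p[:,2]+c["cy"]]
def wray(c,px,pos,q):
    v=np.array([px[0]-c["cx"],px[1]-c["cy"]]);r=np.hypot(*v);th=r/c["fx"]
    d=np.array([*(v/r*np.sin(th)),np.cos(th)]) if r>0 else np.array([0,0,1.])
    M=c["mount"];Rt=R.from_quat(q).as_matrix()
    return pos+Rt@M[:3,3], Rt@M[:3,:3]@d
def wonz(c,px,z,pos,q):
    o,d=wray(c,px,pos,q); return o+d*(z-o[2])/d[2]
def wproj(c,P,pos,q):
    M=c["mount"];Rt=R.from_quat(q).as_matrix();out=[]
    for p in np.atleast_2d(P):
        x=M[:3,:3].T@(Rt.T@(p-pos)-M[:3,3]);th=np.arctan2(np.hypot(x[0],x[1]),x[2])
        u=x[:2]/np.hypot(x[0],x[1])*th*c["fx"];out.append([u[0]+c["cx"],u[1]+c["cy"]])
    return np.array(out)
E
python3 - <<'E'
from h import *
s=cv2.imread("pics/scene0.png");t=cv2.imread("pics/top0.png")
a=cv2.resize(s[125:265,130:230],None,fx=4,fy=4,interpolation=cv2.INTER_CUBIC)
b=cv2.resize(t[140:280,320:420],None,fx=4,fy=4,interpolation=cv2.INTER_CUBIC)
cv2.imwrite("pics/c1.png",np.hstack([a,b]))
a=cv2.resize(s[200:305,260:385],None,fx=3.2,fy=4*.8,interpolation=cv2.INTER_CUBIC)
b=cv2.resize(t[145:235,190:290],None,fx=4,fy=4*.933,interpolation=cv2.INTER_CUBIC)
print(a.shape,b.shape)
cv2.imwrite("pics/c2.png",np.hstack([a,b[:336]]))
E
```

```text
(336, 400, 3) (336, 400, 3)
```

View pics/c1.png

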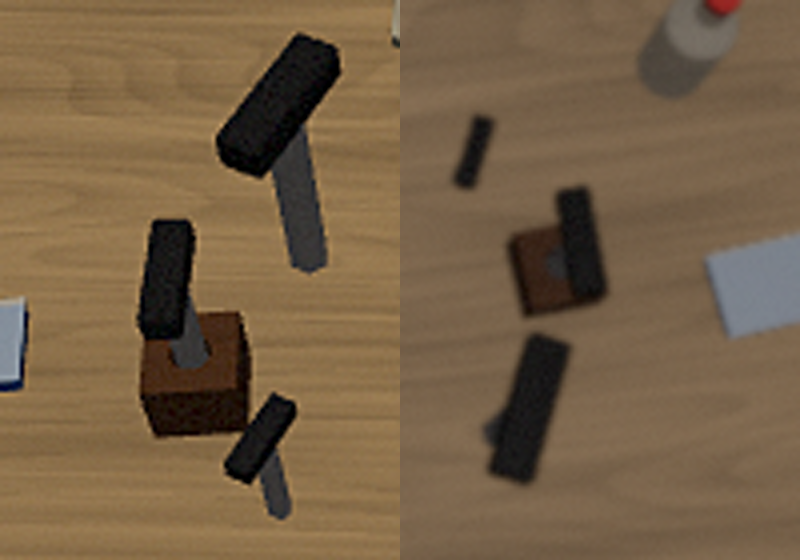

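View pics/c2.png

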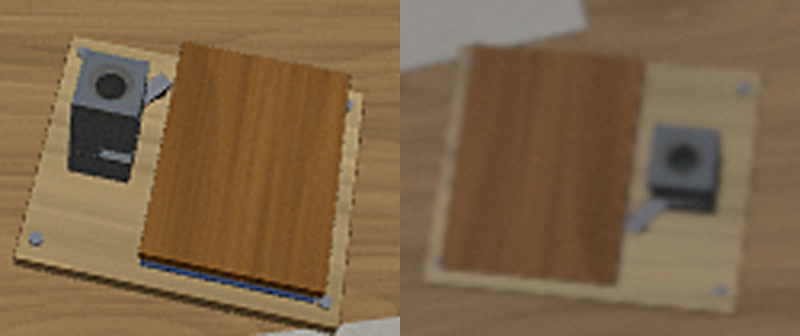

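The crop confirms the middle key in the brown stand: handle at about top (365,201) and scene (172,194). Bore mouth is at top (261,187) and scene (295,226). Next I locate both.

Run:
```python
from h import *
T=camera("top");S=camera("scene")
print("state",read_state()["time"])
def blob(img,x0,y0,x1,y1,thr):
    g=img[y0:y1,x0:x1].max(2); m=(g<thr).astype(np.uint8)
    n,l,st,c=cv2.connectedComponentsWithStats(m)
    for i in range(1,n):
        if st[i,4]>20:
            ct=np.argwhere(l==i)[:,::-1].astype(np.float32)
            print(st[i],c[i]+[x0,y0],[np.round(q,1) for q in cv2.minAreaRect(ct)])
print("top");blob(T["pixels"],350,180,380,220,45)
print("scene");blob(S["pixels"],155,170,195,215,40)
def tri(a,b):
    o1,d1=ray(T,a);o2,d2=ray(S,b)
    k=np.linalg.lstsq(np.c_[d1,-d2],o2-o1,rcond=None)[0]
    p,q=o1+d1*k[0],o2+d2*k[1];return (p+q)/2,np.linalg.norm(p-q)
print("key top",onz(T,(365.3,200.8),.161), "bore T",onz(T,(261,187.1),.135),"S",onz(S,(295,226.2),.135))
for p in [(572.5,190),(591,297)]: print("end",onz(T,(320+(p[0]-400)/4,140+p[1]/4),.161))
# board direction: press edges from c2 top base edges (light left edge board)
f=lambda p:(190+(p[0]-400)/4,145+p[1]/3.733)
for p in [(643,62),(616,283),(470,45),(443,268)]: print("board",onz(T,f(p),.059))
# scene handle top face corners
for p in [(155,220),(195,220),(183,292),(140,325)]: print("hs",onz(S,(130+p[0]/4,125+p[1]/4),.161))
# stand top corners in top view
for p in [(512,240),(558,228),(527,313),(606,295)]: print("stand",onz(T,(320+(p[0]-400)/4,140+p[1]/4),.06))
```

```text
state 0.25
top
[  7   7  14  30 254] [364.07874016 202.08267717] [array([12.8, 21.5]), array([28.3, 12.2]), np.float64(80.5)]
[ 0 26  8 13 31] [351.64516129 213.25806452] [array([ 1.3, 32.7]), array([12.5,  5.5]), np.float64(55.0)]
scene
[  9  10  15  30 332] [171.21084337 194.68674699] [array([16.3, 24.5]), array([11.7, 30.1]), np.float64(8.1)]
key top [ 0.48120967 -0.22630117  0.161     ] bore T [0.57034703 0.10890034 0.135     ] S [0.57813769 0.10986459 0.135     ]
end [ 0.52625442 -0.22565178  0.161     ]
end [ 0.43611045 -0.22775953  0.161     ]
board [0.68575917 0.13753215 0.059     ]
board [0.4755719  0.18108427 0.059     ]
board [0.71935873 0.28956607 0.059     ]
board [0.50594299 0.32936127 0.059     ]
hs [ 0.44928178 -0.24173609  0.161     ]
hs [ 0.44863021 -0.21390469  0.161     ]
hs [ 0.51122944 -0.21304411  0.161     ]
hs [ 0.53918718 -0.23758595  0.161     ]
stand [ 0.50945117 -0.18769044  0.06      ]
stand [ 0.51573488 -0.22922001  0.06      ]
stand [ 0.44388288 -0.19175588  0.06      ]
stand [ 0.45217057 -0.26223475  0.06      ]
```

```bash
cat >> h.py <<'E'
def plan(target,yaw_y,nom=None):
    "shift and turn in tool axes from measured pose; yaw_y = world yaw (deg) of tool y, tool down"
    s=read_state();p=np.array(s["ee_pos"]);q=R.from_quat(s["eef_rot"])
    y=np.array([np.cos(np.radians(yaw_y)),np.sin(np.radians(yaw_y)),0]);z=np.array([0,0,-1.]);x=np.cross(y,z)
    Rt=R.from_matrix(np.c_[x,y,z])
    print("shift",np.round(q.inv().apply(np.array(target)-p),4),"turn",np.round((q.inv()*Rt).as_rotvec(),4))
E
python3 - <<'E'
from h import *
T=camera("top");S=camera("scene")
def tri(a,b):
    o1,d1=ray(T,a);o2,d2=ray(S,b)
    k=np.linalg.lstsq(np.c_[d1,-d2],o2-o1,rcond=None)[0]
    p,q=o1+d1*k[0],o2+d2*k[1];return (p+q)/2,np.linalg.norm(p-q)
print("large",tri((352.5,242),(200,150)));print("small",tri((338.5,178),(195.5,235)));print("mid",tri((365,201.5),(171.7,194)))
print("bore",tri((261,187.1),(295,226.2)));print("cap",tri((401,140),(99,243)))
plan([0.45,0.30,0.30],0)
E
```

```text
large (array([ 0.35009904, -0.16318605,  0.17857305]), np.float64(0.0004894808946972679))
small (array([ 0.58430279, -0.16056729,  0.09074247]), np.float64(0.00034532531784212583))
mid (array([ 0.48292678, -0.23065375,  0.14089066]), np.float64(0.0028971618627690217))
bore (array([0.5725146 , 0.10978376, 0.12629293]), np.float64(0.0014086200746495337))
cap (array([ 0.66839774, -0.37092039,  0.18340759]), np.float64(0.004146490532948022))
shift [-0.3191 -0.1882 -0.0079] turn [-2.0000e-04  2.0000e-04  1.2189e+00]
```

Request:
arm_command(
  commands=[
    [100,[-0.032,-0.019,-0.001],[0,0,0.12]],
    [100,[-0.064,-0.038,-0.002],[0,0,0.24]],
    [100,[-0.096,-0.056,-0.003],[0,0,0.36]],
    [100,[-0.128,-0.075,-0.004],[0,0,0.48]],
    [100,[-0.16,-0.094,-0.005],[0,0,0.6]],
    [100,[-0.192,-0.113,-0.006],[0,0,0.72]],
    [100,[-0.224,-0.132,-0.007],[0,0,0.84]],
    [100,[-0.256,-0.15,-0.008],[0,0,0.96]],
    [100,[-0.288,-0.169,-0.008],[0,0,1.08]],
    [100,[-0.319,-0.188,-0.008],[0,0,1.2]],
  ],
  squeeze=40,
)

```text
time: 1.18
ee_pos: [0.451, 0.2987, 0.3006]
eef_rot: [0.703, 0.712, 0.0, -0.0]
ft_force: [1.0, 0.3, -0.1]
width: 0.0867
```

Run:
```python
from h import *
s=read_state();print(s["time"],s["ee_pos"],s["joint_positions"])
plan([0.48,-0.04,0.30],-50)
```

```text
1.1833 [0.45102628 0.29866006 0.30058134] [-0.91721716  0.13695718  0.27408864  1.68795523 -0.03836754  1.32116774
 -0.62318746]
shift [-0.339   0.0246  0.0004] turn [ 2.000e-04 -8.000e-04  8.856e-01]
```

Request:
arm_command(
  commands=[
    [100,[-0.034,0.002,0],[0,0,0.09]],
    [100,[-0.068,0.005,0],[0,0,0.18]],
    [100,[-0.102,0.007,0],[0,0,0.27]],
    [100,[-0.136,0.01,0],[0,0,0.36]],
    [100,[-0.17,0.012,0],[0,0,0.45]],
    [100,[-0.204,0.015,0],[0,0,0.54]],
    [100,[-0.238,0.017,0],[0,0,0.63]],
    [100,[-0.272,0.02,0],[0,0,0.72]],
    [100,[-0.306,0.022,0],[0,0,0.81]],
    [100,[-0.339,0.025,0],[0,0,0.89]],
  ],
)

```text
time: 2.02
ee_pos: [0.4812, -0.04, 0.3005]
eef_rot: [0.94, 0.341, 0.0, -0.0]
ft_force: [0.3, -0.1, 0.1]
width: 0.0872
```

Run:
```python
from h import *
s=read_state();print(s["time"],s["ee_pos"],s["joint_positions"])
c=camera("wrist");cv2.imwrite("pics/w1.png",c["pixels"][:,:,::-1])
plan([0.483,-0.227,0.30],-89)
```

```text
2.0167 [ 0.48120859 -0.0400059   0.30051591] [-0.59962877 -0.01508355  0.59030163  1.83886335  0.00806012  1.31458469
 -0.88722865]
shift [-0.1123  0.1408  0.0011] turn [ 0.0019 -0.001   0.6648]
```

View pics/w1.png

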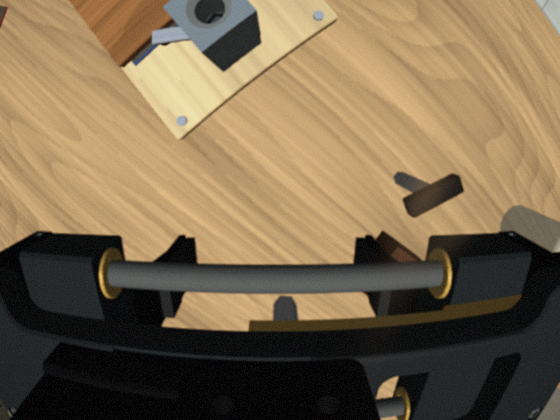

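Run:
```python
from h import *
plan([0.42,-0.227,0.31],-89)
```

```text
shift [-0.1612  0.1011 -0.009 ] turn [ 0.0019 -0.001   0.6648]
```

Request:
arm_command(
  commands=[
    [100,[-0.02,0.013,-0.002],[0,0,0.08]],
    [100,[-0.04,0.025,-0.004],[0,0,0.17]],
    [100,[-0.06,0.038,-0.006],[0,0,0.25]],
    [100,[-0.08,0.05,-0.008],[0,0,0.33]],
    [100,[-0.1,0.063,-0.009],[0,0,0.41]],
    [100,[-0.12,0.075,-0.009],[0,0,0.5]],
    [100,[-0.14,0.088,-0.009],[0,0,0.58]],
    [100,[-0.161,0.101,-0.009],[0,0,0.665]],
    [100,[-0.161,0.101,-0.009],[0,0,0.665]],
    [100,[-0.161,0.101,-0.009],[0,0,0.665]],
  ],
)

```text
time: 2.9
ee_pos: [0.4229, -0.22, 0.3093]
eef_rot: [1.0, 0.016, 0.0, -0.0]
ft_force: [0.2, 1.3, -0.5]
width: 0.087
```

Run:
```python
from h import *
s=read_state();print(s["time"],s["ee_pos"],s["eef_rot"],s["joint_positions"])
c=camera("wrist");cv2.imwrite("pics/w2.png",c["pixels"][:,:,::-1])
```

```text
2.9 [ 0.42291521 -0.21998663  0.30932537] [ 9.99864638e-01  1.64513154e-02  1.94746553e-04 -1.45838766e-04] [-0.4020104  -0.05628492  0.77216074  1.84540755  0.0399337   1.33645753
 -1.17780145]
```

View pics/w2.png

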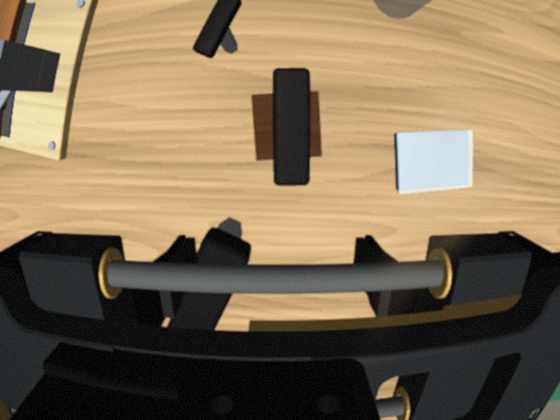

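Run:
```python
from h import *
s=read_state();pos=np.array(s["ee_pos"]);q=s["eef_rot"];print(pos,s["joint_vel"].max() if hasattr(s["joint_vel"],'max') else 0)
c=camera("wrist");im=c["pixels"]
m=(im[40:215,240:340].max(2)<45).astype(np.uint8)
n,l,st,ce=cv2.connectedComponentsWithStats(m);i=1+st[1:,4].argmax();print(st[i],ce[i]+[240,40])
pts=np.argwhere(l==i)[:,::-1]+[240,40]
for z in(.161,.149):
    W=np.array([wonz(c,p,z,pos,q)[:2] for p in pts]);r=cv2.minAreaRect((W*1000).astype(np.float32));print(z,r,cv2.boxPoints(r))
im3=im.astype(int);ms=((im3[...,0]>45)&(im3[...,0]<110)&(im3[...,0]-im3[...,2]>25)&(im3[...,2]<60)).astype(np.uint8)
n,l,st,ce=cv2.connectedComponentsWithStats(ms[80:170,240:335])
print(st[1:],);pts=np.argwhere(ms[80:170,240:335])[:,::-1]+[240,80]
W=np.array([wonz(c,p,.06,pos,q)[:2] for p in pts]);print("stand",cv2.minAreaRect((W*1000).astype(np.float32)))
cv2.imwrite("pics/w2c.png",cv2.resize(im[50:200,230:340,::-1],None,fx=4,fy=4,interpolation=cv2.INTER_CUBIC))
```

```text
[ 0.42343891 -0.21883839  0.3092702 ] 0.0035664451505152926
[  35   30   37  115 3740] [293.47433155 127.88502674]
0.161 ((489.9651794433594, -229.328369140625), (85.66778564453125, 26.798799514770508), 2.230199098587036) [[ 446.6423  -217.60597]
 [ 447.68515 -244.38448]
 [ 533.2881  -241.05077]
 [ 532.24524 -214.27226]]
0.149 ((489.7977294921875, -230.0076141357422), (89.93546295166016, 28.13265037536621), 2.221951723098755) [[ 444.31845 -217.69528]
 [ 445.40915 -245.8068 ]
 [ 535.277   -242.31995]
 [ 534.1863  -214.20844]]
[[  14    0   22   90 1249]
 [  71    0   11   79  571]]
stand ((491.84521484375, -229.45567321777344), (93.94734191894531, 68.35812377929688), 6.240161418914795)
```

View pics/w2c.png

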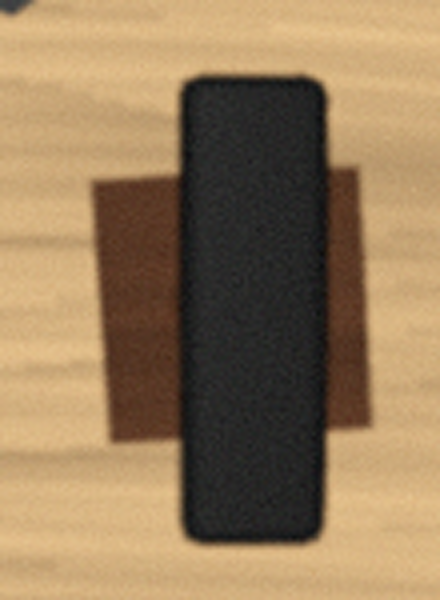

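Run:
```python
from h import *
plan([0.4895,-0.2295,0.26],-87.8)
```

```text
shift [0.0653 0.0137 0.0492] turn [-0.0004 -0.0001 -0.0015]
```

Request:
arm_command(
  commands=[
    [100,[0.02,0.004,0.01],[0,0,0]],
    [100,[0.045,0.009,0.02],[0,0,0]],
    [100,[0.065,0.014,0.03],[0,0,0]],
    [100,[0.065,0.014,0.049],[0,0,0]],
    [100,[0.065,0.014,0.049],[0,0,0]],
    [100,[0.065,0.014,0.049],[0,0,0]],
    [100,[0.065,0.014,0.049],[0,0,0]],
    [100,[0.065,0.014,0.049],[0,0,0]],
    [100,[0.065,0.014,0.049],[0,0,0]],
    [100,[0.065,0.014,0.049],[0,0,0]],
  ],
)

```text
time: 3.83
ee_pos: [0.4889, -0.2308, 0.261]
eef_rot: [1.0, 0.017, 0.001, -0.0]
ft_force: [-0.3, 0.9, 1.0]
width: 0.0869
```

Run:
```python
from h import *
s=read_state();print(s["ee_pos"]);c=camera("wrist");cv2.imwrite("pics/w3.png",c["pixels"][:,:,::-1])
c=camera("scene");cv2.imwrite("pics/s3.png",c["pixels"][:,:,::-1])
plan([0.4895,-0.2295,0.2],-87.8)
```

```text
[ 0.48888429 -0.23078073  0.26103562]
shift [ 0.0006 -0.0013  0.0607] turn [-0.0003 -0.001  -0.0035]
```

View pics/w3.png

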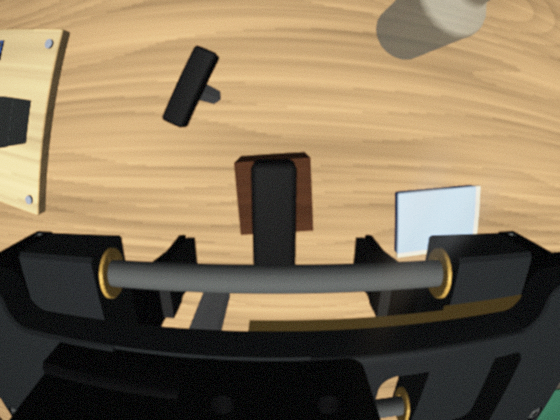

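View pics/s3.png

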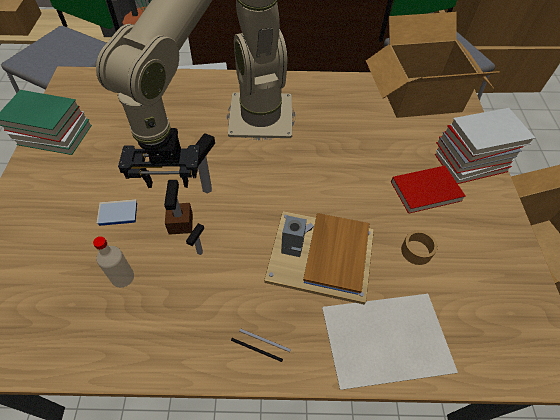

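Run:
```python
from h import *
S=camera("scene");s=read_state();p=np.array(s["ee_pos"]);q=R.from_quat(s["eef_rot"])
print(proj(S,[p+q.apply([0,d,.07]) for d in(-.05,0,.05)]), proj(S,[p]))
print("key top ends", proj(S,[[.4445,-.231,.161],[.5345,-.2275,.161],[.4895,-.2295,.161]]))
cv2.imwrite("pics/s4.png",cv2.resize(S["pixels"][120:245,100:240,::-1],None,fx=5,fy=4.8,interpolation=cv2.INTER_CUBIC))
```

```text
[[187.1143756  184.41071938]
 [168.36693715 184.5847117 ]
 [149.58652818 184.75901001]] [[162.96104122 167.3457777 ]]
key top ends [[172.85431336 178.74111005]
 [169.0577916  204.89079654]
 [170.90830857 191.5138405 ]]
```

View pics/s4.png

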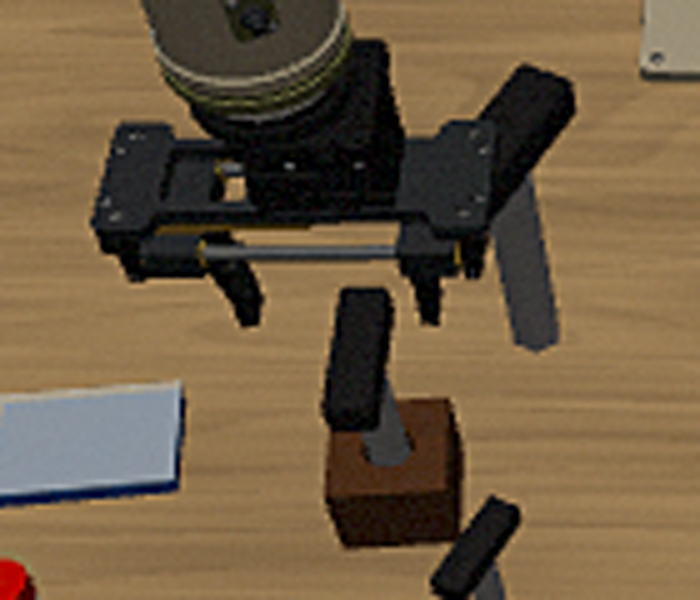

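Request:
arm_command(
  commands=[
    [100,[0,-0.001,0.015],[0,0,0]],
    [100,[0,-0.001,0.03],[0,0,0]],
    [100,[0,-0.001,0.045],[0,0,0]],
    [100,[0,-0.001,0.06],[0,0,0]],
    [100,[0,-0.001,0.061],[0,0,0]],
    [100,[0,-0.001,0.061],[0,0,0]],
    [20,[0,-0.001,0.061],[0,0,0]],
    [20,[0,-0.001,0.061],[0,0,0]],
    [10,[0,-0.001,0.061],[0,0,0]],
    [10,[0,-0.001,0.061],[0,0,0]],
  ],
  squeeze=40,
)

```text
time: 4.82
ee_pos: [0.4891, -0.2299, 0.1998]
eef_rot: [1.0, 0.017, 0.001, -0.0]
ft_force: [0.1, -0.7, 0.6]
width: 0.0675
```

Request:
arm_command(
  commands=[
    [0,[0,0,0],[0,0,0]],
    [0,[0,0,0],[0,0,0]],
    [0,[0,0,0],[0,0,0]],
    [0,[0,0,0],[0,0,0]],
    [0,[0,0,0],[0,0,0]],
    [0,[0,0,0],[0,0,0]],
    [0,[0,0,0],[0,0,0]],
    [0,[0,0,0],[0,0,0]],
    [0,[0,0,0],[0,0,0]],
    [0,[0,0,0],[0,0,0]],
  ],
)

```text
time: 5.65
ee_pos: [0.4888, -0.2298, 0.1992]
eef_rot: [1.0, 0.017, 0.0, -0.0]
ft_force: [-0.2, 0.2, 0.6]
width: 0.0277
```

Run:
```python
from h import *
s=read_state();print(s["ee_pos"],s["eef_rot"],s["width"],s["ft_force"],s["torque"],s["joint_positions"])
```

```text
[ 0.48876878 -0.22983495  0.19920318] [ 9.99848468e-01  1.74080869e-02  1.38926537e-05 -1.52778107e-05] 0.02765217981128467 [-0.23355012  0.19639861  0.56086062] [-0.1167776   0.18326042 -0.03116917] [-0.32744048  0.2706092   0.79175047  1.83827712 -0.21299865  1.1198358
 -0.99622105]
```

Request:
arm_command(
  commands=[
    [0,[0,0,-0.01],[0,0,0]],
    [0,[0,0,-0.025],[0,0,0]],
    [0,[0,0,-0.045],[0,0,0]],
    [0,[0,0,-0.07],[0,0,0]],
    [0,[0,0,-0.1],[0,0,0]],
    [0,[0,0,-0.13],[0,0,0]],
    [0,[0,0,-0.15],[0,0,0]],
    [0,[0,0,-0.16],[0,0,0]],
    [0,[0,0,-0.16],[0,0,0]],
    [0,[0,0,-0.16],[0,0,0]],
  ],
)

```text
time: 6.48
ee_pos: [0.4885, -0.2297, 0.3585]
eef_rot: [1.0, 0.017, -0.0, -0.0]
ft_force: [0.5, 0.3, -4.7]
width: 0.0275
```

Run:
```python
from h import *
s=read_state();print(s["ee_pos"],s["width"],s["ft_force"],s["torque"],s["joint_positions"])
c=camera("scene");cv2.imwrite("pics/s5.png",cv2.resize(c["pixels"][60:260,80:320,::-1],None,fx=3,fy=3,interpolation=cv2.INTER_CUBIC))
plan([0.53,0.04,0.36],-29)
```

```text
[ 0.48853657 -0.22968121  0.35847684] 0.027453205921927074 [ 0.46783009  0.29094102 -4.71411397] [-0.01042528  0.13787745  0.01885324] [-0.38762898  0.12598407  0.82488986  1.61816281 -0.09332226  1.4390469
 -1.09028427]
shift [ 0.051  -0.2679 -0.0021] turn [-0.0017  0.0014 -1.0298]
```

View pics/s5.png

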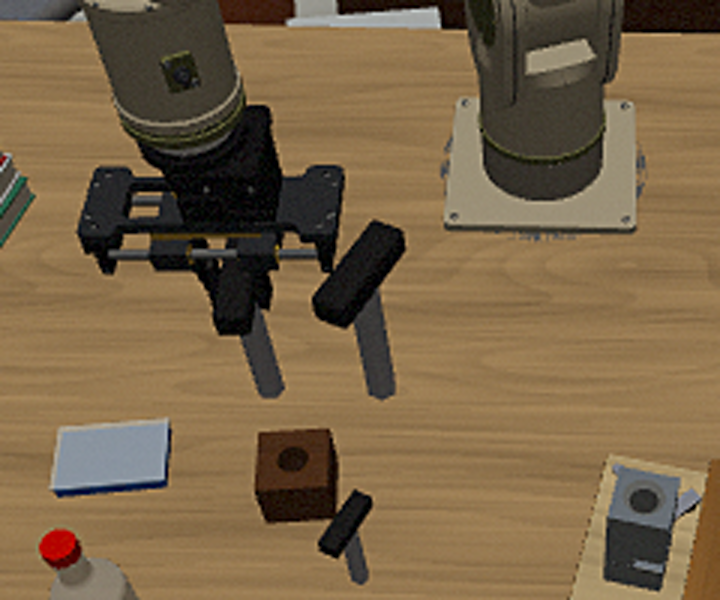

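Key held and clear of the stand, about 4.7 N on the wrist. Next I carry it to where I can view the bore.

Request:
arm_command(
  commands=[
    [0,[0.005,-0.026,-0.002],[0,0,-0.1]],
    [0,[0.01,-0.055,-0.002],[0,0,-0.21]],
    [0,[0.016,-0.085,-0.002],[0,0,-0.32]],
    [0,[0.022,-0.115,-0.002],[0,0,-0.43]],
    [0,[0.028,-0.145,-0.002],[0,0,-0.54]],
    [0,[0.034,-0.175,-0.002],[0,0,-0.65]],
    [0,[0.04,-0.205,-0.002],[0,0,-0.76]],
    [0,[0.045,-0.235,-0.002],[0,0,-0.87]],
    [0,[0.049,-0.257,-0.002],[0,0,-0.97]],
    [0,[0.051,-0.268,-0.002],[0,0,-1.03]],
  ],
)

```text
time: 7.37
ee_pos: [0.5298, 0.0438, 0.3589]
eef_rot: [0.859, 0.512, -0.002, -0.001]
ft_force: [-0.1, 0.3, -4.1]
width: 0.0277
```

Run:
```python
from h import *
s=read_state();print(s["ee_pos"],s["eef_rot"],s["width"],s["ft_force"],s["torque"],s["joint_positions"])
c=camera("wrist");cv2.imwrite("pics/w6.png",c["pixels"][:,:,::-1])
```

```text
[0.52984541 0.0438424  0.35891424] [ 0.85902032  0.51193833 -0.00155296 -0.00090233] 0.02766282349721506 [-0.09499658  0.33390784 -4.133726  ] [-0.04559386  0.04324632 -0.02856009] [-0.66598473  0.09161459  0.53921636  1.62516465 -0.0478128   1.44147221
 -0.61819389]
```

View pics/w6.png

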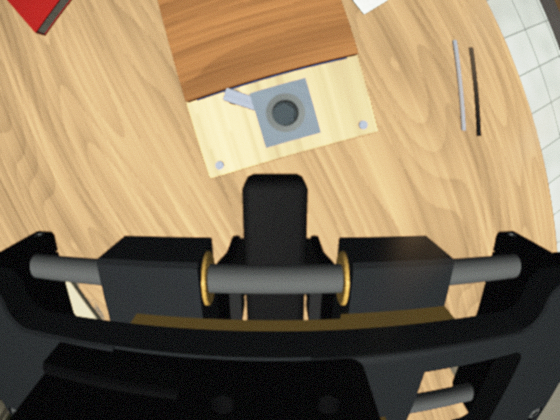

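```bash
cat > bore.py <<'E'
from h import *
def meas(show):
    s=read_state();pos=np.array(s["ee_pos"]);q=s["eef_rot"]
    c=camera("wrist");im=c["pixels"]
    s2=read_state();print("drift",np.round(np.array(s2["ee_pos"])-pos,4))
    return c,im,pos,q
E
python3 - <<'E'
from bore import *
c,im,pos,q=meas(0);print(pos,q)
x0,y0,x1,y1=235,70,335,155
cv2.imwrite("pics/w6c.png",cv2.resize(im[y0:y1,x0:x1,::-1],None,fx=7,fy=7,interpolation=cv2.INTER_CUBIC))
# rectified top-down: sample world plane z=.135
b0=wonz(c,(285,112),.135,pos,q);print(b0)
N=160;res=.0005
g=np.array([[b0[0]+(i-N/2)*res,b0[1]+(j-N/2)*res,.135] for j in range(N) for i in range(N)])
uv=wproj(c,g,pos,q).astype(np.float32).reshape(N,N,2)
rt=cv2.remap(im,uv[...,0],uv[...,1],cv2.INTER_CUBIC)
gray=cv2.cvtColor(rt,cv2.COLOR_RGB2GRAY)
cv2.imwrite("pics/rect.png",cv2.resize(rt[...,::-1],None,fx=4,fy=4))
print(gray[80,::4])
# handle far edge
h=(im[150:260,225:325].max(2)<45)
print("handle cols at rows",[(r,np.where(im[r,225:325].max(1)<45)[0][[0,-1]]+225) for r in (185,200,215)], [ (cc,150+np.where(im[150:200,cc].max(1)<45)[0][0]) for cc in(255,275,295)])
E
```

```text
drift [-0.0001 -0.0023  0.0002]
[0.52999072 0.04493951 0.35883351] [ 0.85803479  0.51358831 -0.00153855 -0.00098405]
[0.57517736 0.1108565  0.135     ]
[233 227 232 237 237 235 204 166 164 166 165 145 143 137 102  94  93  96
  97  98 100  90  94  94  80  67  89 146 148 150 164 167 166 165 174 231
 233 229 231 228]
handle cols at rows [(185, array([245, 304])), (200, array([244, 305])), (215, array([244, 305]))] [(255, np.int64(175)), (275, np.int64(175)), (295, np.int64(175))]
```

View pics/rect.png

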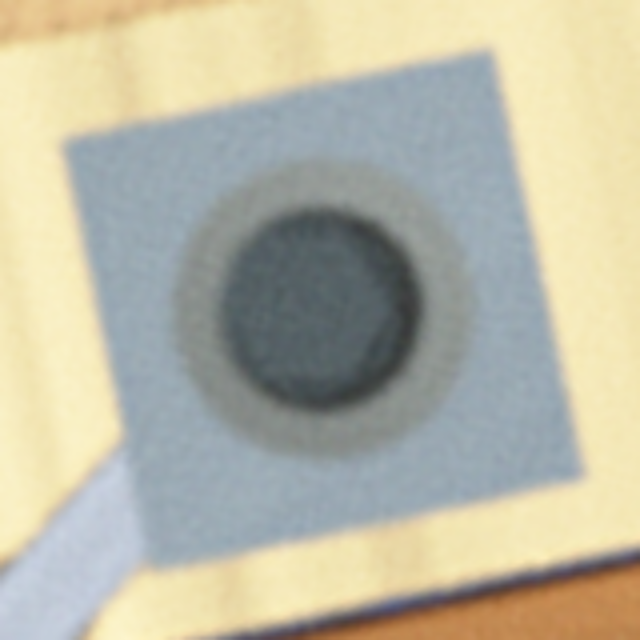

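```bash
cat > bore2.py <<'E'
from bore import *
c,im,pos,q=meas(0);print(pos,q)
b0=np.array([.5753,.1095,.135])
N=200;res=.0004
g=np.array([[b0[0]+(i-N/2)*res,b0[1]+(j-N/2)*res,.135] for j in range(N) for i in range(N)])
uv=wproj(c,g,pos,q).astype(np.float32).reshape(N,N,2)
rt=cv2.remap(im,uv[...,0],uv[...,1],cv2.INTER_CUBIC).astype(int)
m=(rt[...,0]-rt[...,2]<8).astype(np.uint8)
m=cv2.morphologyEx(m,cv2.MORPH_OPEN,np.ones((41,41),np.uint8))
r=cv2.minAreaRect(np.argwhere(m)[:,::-1].astype(np.float32));print(r)
print("post",b0[:2]+(np.array(r[0])-N/2)*res, "size",np.array(r[1])*res)
gr=cv2.GaussianBlur(rt.astype(np.uint8),(5,5),0).max(2)
d=((gr<125)&(m>0)).astype(np.uint8);n,l,st,ce=cv2.connectedComponentsWithStats(d);i=1+st[1:,4].argmax()
ct=cv2.findContours((l==i).astype(np.uint8),0,1)[0][0];e=cv2.fitEllipse(ct);print("bore z128",b0[:2]+(np.array(e[0])-N/2)*res,np.array(e[1])*res)
# handle in tool: ray hits tool plane z=.039
M=c["mount"]
for px in [(274.7,175),(244,200),(305.5,200)]:
    o,dd=wray(c,px,np.zeros(3),[0,0,0,1]);print("handle tool",o+dd*(.039-o[2])/dd[2])
E
python3 bore2.py
```

```text
drift [ 0.     -0.0021  0.0004]
[0.5299042  0.04266719 0.35900692] [ 8.60056552e-01  5.10195631e-01 -1.66032816e-03 -6.23588613e-04]
((96.40682220458984, 100.35273742675781), (137.50595092773438, 144.3996124267578), 78.2317123413086)
post [0.57386273 0.10964109] size [0.05500238 0.05775984]
bore z128 [0.57510906 0.10959446] [0.02570163 0.0262228 ]
handle tool [ 0.04875323 -0.00050064  0.039     ]
handle tool [ 0.03818726 -0.01333163  0.039     ]
handle tool [0.03821248 0.0123961  0.039     ]
```

Run:
```python
from h import *
s=read_state();print(s["ee_pos"],s["joint_vel"]);plan([0.5744,0.1083,0.36],-28.6)
```

```text
[0.52993363 0.04053922 0.35936997] [ 0.02125492 -0.01589134  0.03693269 -0.00294379  0.01367218  0.00430734
 -0.02044291]
shift [ 0.0808  0.0061 -0.0008] turn [-0.002   0.0025 -0.006 ]
```

Request:
arm_command(
  commands=[
    [0,[0.02,0.002,0],[0,0,0]],
    [0,[0.04,0.003,0],[0,0,0]],
    [0,[0.06,0.005,0],[0,0,0]],
    [0,[0.081,0.006,0],[0,0,0]],
    [0,[0.081,0.006,0],[0,0,0]],
    [0,[0.081,0.006,0],[0,0,0]],
    [0,[0.081,0.006,0],[0,0,0]],
    [0,[0.081,0.006,0],[0,0,0]],
    [0,[0.081,0.006,0],[0,0,0]],
    [0,[0.081,0.006,0],[0,0,0]],
  ],
)

```text
time: 8.35
ee_pos: [0.5748, 0.1069, 0.3614]
eef_rot: [0.862, 0.507, 0.0, -0.0]
ft_force: [-0.7, 0.7, -4.0]
width: 0.0274
```

Run:
```python
from h import *
s=read_state();p=np.array(s["ee_pos"]);q=R.from_quat(s["eef_rot"]);print(p,s["joint_vel"]);plan([0.5744,0.1083,0.33],-28.6)
S=camera("scene");T=camera("top")
print("tip",proj(S,[p+q.apply([.0015,0,.188])]),proj(T,[p+q.apply([.0015,0,.188])]),"mouth",proj(S,[[.5751,.1096,.135]]))
a=cv2.resize(S["pixels"][140:280,240:340,::-1],None,fx=4,fy=4,interpolation=cv2.INTER_CUBIC)
b=cv2.resize(T["pixels"][120:260,210:310,::-1],None,fx=4,fy=4,interpolation=cv2.INTER_CUBIC)
cv2.imwrite("pics/s7.png",np.hstack([a,b]))
```

```text
[0.57477272 0.10687592 0.36143379] [-0.00396472  0.00215071 -0.0071639  -0.0047697  -0.00055239  0.00082919
 -0.00023964]
shift [ 0.0011 -0.001   0.0314] turn [ 0.     -0.0004 -0.0082]
tip [[295.24040488 217.32812719]] [[260.51323239 182.80019122]] mouth [[294.87920905 225.23934149]]
```

View pics/s7.png

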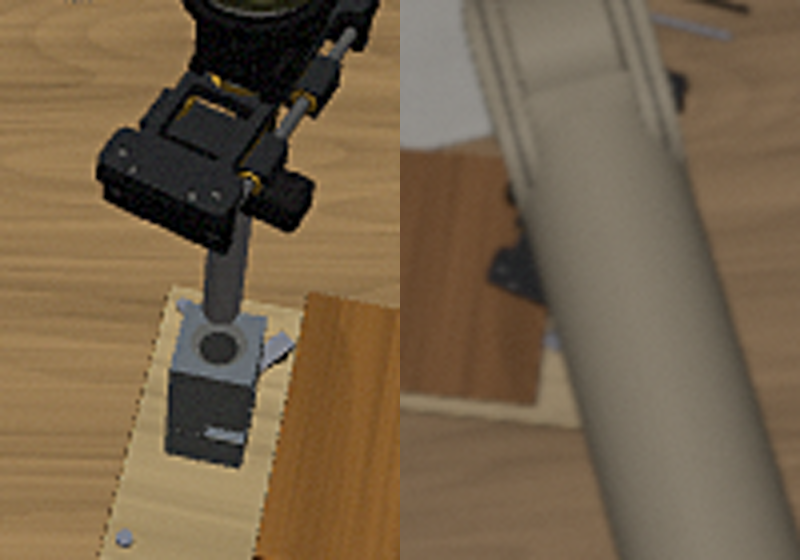

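Request:
arm_command(
  commands=[
    [0,[0.001,-0.001,0.01],[0,0,0]],
    [0,[0.001,-0.001,0.02],[0,0,0]],
    [0,[0.001,-0.001,0.031],[0,0,0]],
    [0,[0.001,-0.001,0.034],[0,0,0]],
    [0,[0.001,-0.001,0.037],[0,0,0]],
    [0,[0.001,-0.001,0.04],[0,0,0]],
    [0,[0.001,-0.001,0.042],[0,0,0]],
    [0,[0.001,-0.001,0.044],[0,0,0]],
    [0,[0.001,-0.001,0.044],[0,0,0]],
    [0,[0.001,-0.001,0.044],[0,0,0]],
  ],
)

```text
time: 9.28
ee_pos: [0.5746, 0.1091, 0.3174]
eef_rot: [0.862, 0.508, 0.0, 0.0]
ft_force: [-0.3, 1.0, -4.4]
width: 0.0275
```

Run:
```python
from h import *
s=read_state();print(s["ee_pos"],s["ft_force"],s["torque"],s["width"])
S=camera("scene")
cv2.imwrite("pics/s8.png",cv2.resize(S["pixels"][160:280,240:360,::-1],None,fx=5,fy=5,interpolation=cv2.INTER_CUBIC))
```

```text
[0.57460988 0.1090746  0.31738388] [-0.26005316  0.98414986 -4.35784199] [-0.15483956  0.04690782  0.03061522] 0.027539536581819284
```

View pics/s8.png

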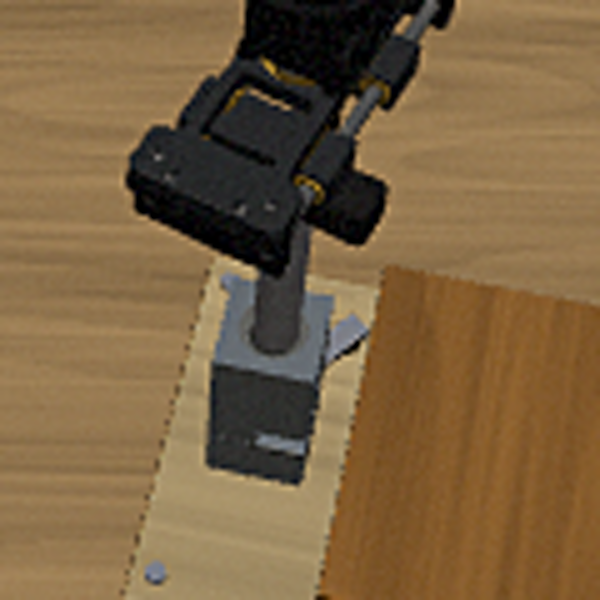

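Request:
arm_command(
  commands=[
    [0,[0,0,0.001],[0,0,0]],
    [0,[0,0,0.002],[0,0,0]],
    [0,[0,0,0.003],[0,0,0]],
    [0,[0,0,0.004],[0,0,0]],
    [0,[0,0,0.005],[0,0,0]],
    [0,[0,0,0.006],[0,0,0]],
    [0,[0,0,0.006],[0,0,0]],
    [0,[0,0,0.006],[0,0,0]],
    [0,[0,0,0.006],[0,0,0]],
    [0,[0,0,0.006],[0,0,0]],
  ],
  squeeze=25,
)

```text
time: 10.17
ee_pos: [0.5745, 0.1091, 0.3113]
eef_rot: [0.862, 0.508, 0.0, -0.0]
ft_force: [-0.4, -0.2, -4.2]
width: 0.0278
```

```bash
cat > st.py <<'E'
from h import *
s=read_state();q=R.from_quat(s["eef_rot"]);print("t",round(s["time"],2),"p",np.round(s["ee_pos"],4),"F",np.round(s["ft_force"],2),"Ftool",np.round(q.inv().apply(s["ft_force"]),2),"Mtool",np.round(q.inv().apply(s["torque"]),3),"w",round(s["width"],4),"yaw_y",np.round(np.degrees(np.arctan2(*q.apply([0,1,0])[[1,0]])),2),"tilt",np.round(q.apply([0,0,1]),4),"j3,7",np.round(s["joint_positions"][[2,6]],2))
E
python3 st.py
```

```text
t 10.17 p [0.5745 0.1091 0.3113] F [-0.41 -0.17 -4.25] Ftool [-0.34 -0.28  4.25] Mtool [-0.119 -0.244 -0.017] w 0.0278 yaw_y -28.99 tilt [ 0.e+00  1.e-04 -1.e+00] j3,7 [ 0.51 -0.67]
```

Request:
arm_command(
  commands=[
    [0,[0,0,0.001],[0,0,0]],
    [0,[0,0,0.002],[0,0,0]],
    [0,[0,0,0.003],[0,0,0]],
    [0,[0,0,0.004],[0,0,0]],
    [0,[0,0,0.005],[0,0,0]],
    [0,[0,0,0.006],[0,0,0]],
    [0,[0,0,0.007],[0,0,0]],
    [0,[0,0,0.008],[0,0,0]],
    [0,[0,0,0.008],[0,0,0]],
    [0,[0,0,0.008],[0,0,0]],
  ],
)

```text
time: 11.0
ee_pos: [0.5745, 0.1091, 0.3031]
eef_rot: [0.862, 0.508, -0.0, -0.0]
ft_force: [-0.3, -0.4, -4.2]
width: 0.0278
```

```bash
python3 st.py
python3 - <<'E'
from h import *
S=camera("scene")
cv2.imwrite("pics/s9.png",cv2.resize(S["pixels"][160:280,240:360,::-1],None,fx=5,fy=5,interpolation=cv2.INTER_CUBIC))
E
```

```text
t 11.0 p [0.5745 0.1091 0.3031] F [-0.33 -0.36 -4.19] Ftool [-0.47 -0.11  4.19] Mtool [-0.139 -0.22  -0.011] w 0.0278 yaw_y -28.99 tilt [-2.e-04 -0.e+00 -1.e+00] j3,7 [ 0.51 -0.67]
```

View pics/s9.png

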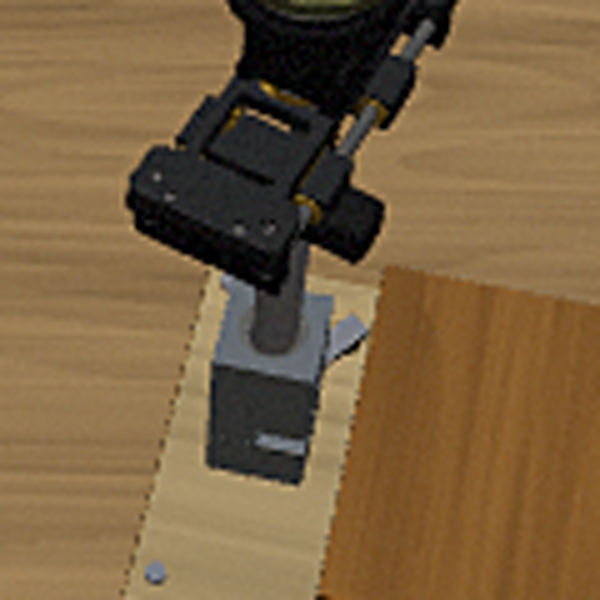

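Request:
arm_command(
  commands=[
    [0,[0,0,0.002],[0,0,0]],
    [0,[0,0,0.004],[0,0,0]],
    [0,[0,0,0.006],[0,0,0]],
    [0,[0,0,0.008],[0,0,0]],
    [0,[0,0,0.01],[0,0,0]],
    [0,[0,0,0.012],[0,0,0]],
    [0,[0,0,0.014],[0,0,0]],
    [0,[0,0,0.016],[0,0,0]],
    [0,[0,0,0.016],[0,0,0]],
    [0,[0,0,0.016],[0,0,0]],
  ],
)

```text
time: 11.88
ee_pos: [0.5745, 0.1091, 0.2871]
eef_rot: [0.862, 0.508, -0.0, -0.0]
ft_force: [0.4, -1.1, -4.4]
width: 0.0277
```

```bash
python3 st.py
```

```text
t 11.88 p [0.5745 0.1091 0.2871] F [ 0.4  -1.11 -4.37] Ftool [-0.78  0.88  4.37] Mtool [-0.215 -0.274  0.038] w 0.0277 yaw_y -28.99 tilt [-2.e-04 -0.e+00 -1.e+00] j3,7 [ 0.51 -0.67]
```

Request:
arm_command(
  commands=[
    [0,[0,0,0.001],[0,0,0]],
    [0,[0,0,0.002],[0,0,0]],
    [0,[0,0,0.003],[0,0,0]],
    [0,[0,0,0.004],[0,0,0]],
    [0,[0,0,0.005],[0,0,0]],
    [0,[0,0,0.006],[0,0,0]],
    [0,[0,0,0.007],[0,0,0]],
    [0,[0,0,0.008],[0,0,0]],
    [0,[0,0,0.009],[0,0,0]],
    [0,[0,0,0.009],[0,0,0]],
  ],
)

```text
time: 12.72
ee_pos: [0.5745, 0.1091, 0.278]
eef_rot: [0.862, 0.508, -0.0, -0.0]
ft_force: [0.7, -0.8, -3.0]
width: 0.0277
```

```bash
python3 st.py
```

```text
t 12.72 p [0.5745 0.1091 0.278 ] F [ 0.7  -0.84 -3.  ] Ftool [-0.39  1.02  3.  ] Mtool [-0.23  -0.308  0.023] w 0.0277 yaw_y -28.99 tilt [-2.e-04 -1.e-04 -1.e+00] j3,7 [ 0.51 -0.67]
```

Request:
arm_command(
  commands=[
    [0,[0,0,0.001],[0,0,0]],
    [0,[0,0,0.002],[0,0,0]],
    [0,[0,0,0.003],[0,0,0]],
    [0,[0,0,0.003],[0,0,0]],
    [0,[0,0,0.003],[0,0,0]],
    [0,[0,0,0.003],[0,0,0]],
    [0,[0,0,0.003],[0,0,0]],
    [0,[0,0,0.003],[0,0,0]],
    [0,[0,0,0.003],[0,0,0]],
    [0,[0,0,0.003],[0,0,0]],
  ],
)

```text
time: 13.55
ee_pos: [0.5745, 0.1091, 0.2752]
eef_rot: [0.862, 0.508, 0.0, -0.0]
ft_force: [0.5, -1.0, -5.0]
width: 0.0279
```

```bash
python3 st.py
```

```text
t 13.55 p [0.5745 0.1091 0.2752] F [ 0.51 -0.98 -4.95] Ftool [-0.61  0.92  4.95] Mtool [-0.196 -0.351  0.052] w 0.0279 yaw_y -29.0 tilt [-0.e+00  1.e-04 -1.e+00] j3,7 [ 0.51 -0.66]
```

Request:
arm_command(
  commands=[
    [0,[0,0,0.001],[0,0,0]],
    [0,[0,0,0.002],[0,0,0]],
    [0,[0,0,0.003],[0,0,0]],
    [0,[0,0,0.003],[0,0,0]],
    [0,[0,0,0.003],[0,0,0]],
    [0,[0,0,0.003],[0,0,0]],
    [0,[0,0,0.003],[0,0,0]],
    [0,[0,0,0.003],[0,0,0]],
    [0,[0,0,0.003],[0,0,0]],
    [0,[0,0,0.003],[0,0,0]],
  ],
)

```text
time: 14.38
ee_pos: [0.5746, 0.1091, 0.2723]
eef_rot: [0.862, 0.508, 0.0, -0.0]
ft_force: [0.5, -1.9, -4.7]
width: 0.0276
```

```bash
python3 st.py
```

```text
t 14.38 p [0.5746 0.1091 0.2723] F [ 0.51 -1.89 -4.69] Ftool [-1.41  1.36  4.69] Mtool [-0.23  -0.286 -0.055] w 0.0276 yaw_y -28.99 tilt [ 1.e-04  1.e-04 -1.e+00] j3,7 [ 0.5  -0.66]
```

Request:
arm_command(
  commands=[
    [0,[0,0,0.001],[0,0,0]],
    [0,[0,0,0.002],[0,0,0]],
    [0,[0,0,0.003],[0,0,0]],
    [0,[0,0,0.003],[0,0,0]],
    [0,[0,0,0.003],[0,0,0]],
    [0,[0,0,0.003],[0,0,0]],
    [0,[0,0,0.003],[0,0,0]],
    [0,[0,0,0.003],[0,0,0]],
    [0,[0,0,0.003],[0,0,0]],
    [0,[0,0,0.003],[0,0,0]],
  ],
)

```text
time: 15.22
ee_pos: [0.5746, 0.1091, 0.2694]
eef_rot: [0.862, 0.508, 0.0, 0.0]
ft_force: [-0.5, -1.2, 2.7]
width: 0.0277
```

```bash
python3 st.py
```

```text
t 15.22 p [0.5746 0.1091 0.2694] F [-0.49 -1.18  2.73] Ftool [-1.27  0.14 -2.73] Mtool [-0.042 -0.448 -0.013] w 0.0277 yaw_y -29.0 tilt [ 3.e-04  2.e-04 -1.e+00] j3,7 [ 0.5  -0.66]
```

Request:
arm_command(
  commands=[
    [0,[0,0,0.001],[0,0,-0.035]],
    [0,[0,0,0.001],[0,0,-0.07]],
    [0,[0,0,0.001],[0,0,-0.105]],
    [0,[0,0,0.001],[0,0,-0.14]],
    [0,[0,0,0.001],[0,0,-0.175]],
    [0,[0,0,0.001],[0,0,-0.21]],
    [0,[0,0,0.001],[0,0,-0.245]],
    [0,[0,0,0.001],[0,0,-0.28]],
    [0,[0,0,0.001],[0,0,-0.3]],
    [0,[0,0,0.001],[0,0,-0.3]],
  ],
)

```text
time: 16.05
ee_pos: [0.5749, 0.1089, 0.2684]
eef_rot: [0.776, 0.631, 0.0, 0.0]
ft_force: [1.2, -1.6, 3.3]
width: 0.0279
```

```bash
python3 st.py
```

```text
t 16.05 p [0.5749 0.1089 0.2684] F [ 1.17 -1.58  3.34] Ftool [-1.31  1.47 -3.34] Mtool [-0.59  -0.62   0.066] w 0.0279 yaw_y -11.78 tilt [ 0.001 -0.    -1.   ] j3,7 [ 0.46 -0.37]
```

Request:
arm_command(
  commands=[
    [0,[0,0,0],[0,0,-0.03]],
    [0,[0,0,0],[0,0,-0.06]],
    [0,[0,0,0],[0,0,-0.09]],
    [0,[0,0,0],[0,0,-0.12]],
    [0,[0,0,0],[0,0,-0.15]],
    [0,[0,0,0],[0,0,-0.18]],
    [0,[0,0,0],[0,0,-0.21]],
    [0,[0,0,0],[0,0,-0.24]],
    [0,[0,0,0],[0,0,-0.25]],
    [0,[0,0,0],[0,0,-0.25]],
  ],
)

```text
time: 16.88
ee_pos: [0.5744, 0.1091, 0.2676]
eef_rot: [0.692, 0.722, -0.0, -0.0]
ft_force: [2.4, -0.9, -5.0]
width: 0.0275
```

```bash
python3 st.py
```

```text
t 16.88 p [0.5744 0.1091 0.2676] F [ 2.38 -0.92 -5.03] Ftool [-1.02  2.34  5.03] Mtool [-0.949 -0.513  0.017] w 0.0275 yaw_y 2.49 tilt [-5.e-04 -3.e-04 -1.e+00] j3,7 [ 0.43 -0.13]
```

Force fell back to the baseline, so the socket has sprung over the tip. Now I lower the key home.

Request:
arm_command(
  commands=[
    [0,[0,0,0.001],[0,0,0]],
    [0,[0,0,0.002],[0,0,0]],
    [0,[0,0,0.003],[0,0,0]],
    [0,[0,0,0.004],[0,0,0]],
    [0,[0,0,0.005],[0,0,0]],
    [0,[0,0,0.006],[0,0,0]],
    [0,[0,0,0.007],[0,0,0]],
    [0,[0,0,0.007],[0,0,0]],
    [0,[0,0,0.007],[0,0,0]],
    [0,[0,0,0.007],[0,0,0]],
  ],
)

```text
time: 17.72
ee_pos: [0.5745, 0.1091, 0.2611]
eef_rot: [0.691, 0.722, -0.0, -0.0]
ft_force: [2.7, -1.7, -4.1]
width: 0.0279
```

```bash
python3 st.py
```

```text
t 17.72 p [0.5745 0.1091 0.2611] F [ 2.72 -1.67 -4.07] Ftool [-1.79  2.65  4.06] Mtool [-0.839 -0.635  0.051] w 0.0279 yaw_y 2.52 tilt [-3.e-04 -0.e+00 -1.e+00] j3,7 [ 0.43 -0.13]
```

Request:
arm_command(
  commands=[
    [0,[0,0,0.0005],[0,0,0]],
    [0,[0,0,0.001],[0,0,0]],
    [0,[0,0,0.0015],[0,0,0]],
    [0,[0,0,0.002],[0,0,0]],
    [0,[0,0,0.002],[0,0,0]],
    [0,[0,0,0.002],[0,0,0]],
    [0,[0,0,0.002],[0,0,0]],
    [0,[0,0,0.002],[0,0,0]],
    [0,[0,0,0.002],[0,0,0]],
    [0,[0,0,0.002],[0,0,0]],
  ],
)

```text
time: 18.55
ee_pos: [0.5746, 0.1091, 0.2593]
eef_rot: [0.691, 0.722, 0.0, 0.0]
ft_force: [2.4, -1.7, 0.8]
width: 0.0274
```

```bash
python3 st.py
```

```text
t 18.55 p [0.5746 0.1091 0.2593] F [ 2.41 -1.74  0.79] Ftool [-1.84  2.34 -0.79] Mtool [-0.534 -0.613  0.078] w 0.0274 yaw_y 2.52 tilt [ 2.e-04  1.e-04 -1.e+00] j3,7 [ 0.43 -0.13]
```

Request:
arm_command(
  commands=[
    [0,[0,0,0],[0,0,0.05]],
    [0,[0,0,0],[0,0,0.1]],
    [0,[0,0,0],[0,0,0.15]],
    [0,[0,0,0],[0,0,0.2]],
    [0,[0,0,0],[0,0,0.25]],
    [0,[0,0,0],[0,0,0.3]],
    [0,[0,0,0],[0,0,0.35]],
    [0,[0,0,0],[0,0,0.4]],
    [0,[0,0,0],[0,0,0.45]],
    [0,[0,0,0],[0,0,0.45]],
  ],
  squeeze=35,
)

```text
time: 19.38
ee_pos: [0.5746, 0.109, 0.2593]
eef_rot: [0.836, 0.549, 0.0, 0.0]
ft_force: [2.3, -2.6, 0.0]
width: 0.0272
```

```bash
python3 st.py;python3 - <<'E'
from h import *
S=camera("scene")
cv2.imwrite("pics/s10.png",cv2.resize(S["pixels"][160:280,240:360,::-1],None,fx=5,fy=5,interpolation=cv2.INTER_CUBIC))
E
```

```text
t 19.38 p [0.5746 0.109  0.2593] F [ 2.29 -2.55  0.02] Ftool [-1.44  3.11 -0.02] Mtool [-0.878 -0.569 -0.133] w 0.0272 yaw_y -23.39 tilt [ 2.e-04 -2.e-04 -1.e+00] j3,7 [ 0.49 -0.56]
```

View pics/s10.png

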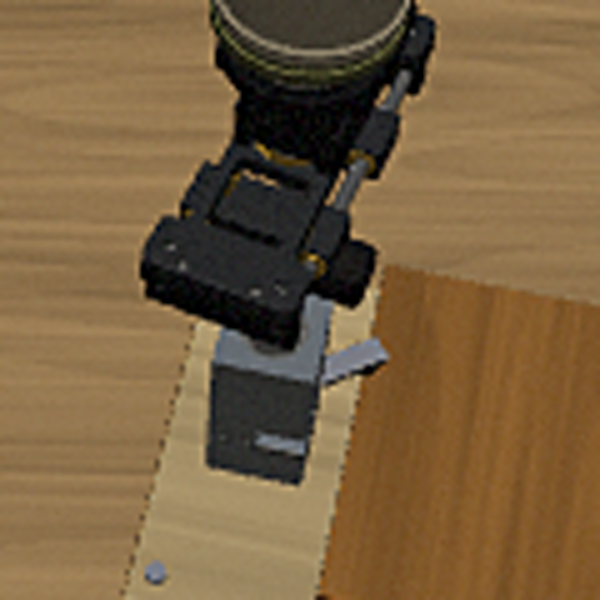

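The clamp arm tip has moved to crop (375,355), now over the board's edge. Resisting torque is about 0.13 Nm, so I keep turning.

Request:
arm_command(
  commands=[
    [0,[0,0,0],[0,0,0.05]],
    [0,[0,0,0],[0,0,0.1]],
    [0,[0,0,0],[0,0,0.15]],
    [0,[0,0,0],[0,0,0.2]],
    [0,[0,0,0],[0,0,0.25]],
    [0,[0,0,0],[0,0,0.3]],
    [0,[0,0,0],[0,0,0.35]],
    [0,[0,0,0],[0,0,0.4]],
    [0,[0,0,0],[0,0,0.45]],
    [0,[0,0,0],[0,0,0.45]],
  ],
)

```text
time: 20.27
ee_pos: [0.5744, 0.109, 0.2592]
eef_rot: [0.937, 0.35, -0.0, -0.0]
ft_force: [1.1, -2.4, 1.0]
width: 0.0274
```

```bash
python3 st.py
```

```text
t 20.27 p [0.5744 0.109  0.2592] F [ 1.05 -2.38  0.96] Ftool [-0.77  2.49 -0.96] Mtool [-0.842 -0.341 -0.064] w 0.0274 yaw_y -49.07 tilt [-4.e-04 -1.e-04 -1.e+00] j3,7 [ 0.55 -1.  ]
```

Request:
arm_command(
  commands=[
    [0,[0,0,0],[0,0,0.03]],
    [0,[0,0,0],[0,0,0.06]],
    [0,[0,0,0],[0,0,0.09]],
    [0,[0,0,0],[0,0,0.1]],
    [0,[0,0,0],[0,0,0.1]],
    [0,[0,0,0],[0,0,0.1]],
    [0,[0,0,0],[0,0,0.1]],
    [0,[0,0,0],[0,0,0.1]],
    [0,[0,0,0],[0,0,0.1]],
    [0,[0,0,0],[0,0,0.1]],
  ],
)

```text
time: 21.1
ee_pos: [0.5745, 0.1091, 0.2592]
eef_rot: [0.953, 0.303, -0.0, -0.0]
ft_force: [1.2, -2.4, -0.1]
width: 0.0278
```

```bash
python3 st.py
python3 - <<'E'
from h import *
S=camera("scene")
cv2.imwrite("pics/s11.png",cv2.resize(S["pixels"][160:280,240:360,::-1],None,fx=5,fy=5,interpolation=cv2.INTER_CUBIC))
E
```

```text
t 21.1 p [0.5745 0.1091 0.2592] F [ 1.21 -2.42 -0.07] Ftool [-0.41  2.68  0.07] Mtool [-0.761 -0.378 -0.1  ] w 0.0278 yaw_y -54.75 tilt [-2.e-04  1.e-04 -1.e+00] j3,7 [ 0.57 -1.09]
```

View pics/s11.png

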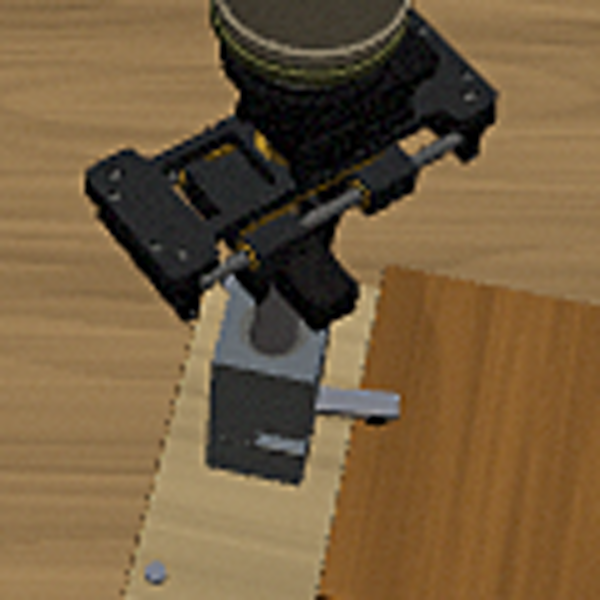

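Request:
arm_command(
  commands=[
    [0,[0,0,0],[0,0,0.03]],
    [0,[0,0,0],[0,0,0.06]],
    [0,[0,0,0],[0,0,0.09]],
    [0,[0,0,0],[0,0,0.1]],
    [0,[0,0,0],[0,0,0.1]],
    [0,[0,0,0],[0,0,0.1]],
    [0,[0,0,0],[0,0,0.1]],
    [0,[0,0,0],[0,0,0.1]],
    [0,[0,0,0],[0,0,0.1]],
    [0,[0,0,0],[0,0,0.1]],
  ],
)

```text
time: 21.98
ee_pos: [0.5745, 0.1091, 0.2592]
eef_rot: [0.967, 0.255, -0.0, -0.0]
ft_force: [-0.0, -1.8, 0.7]
width: 0.0278
```

```bash
python3 st.py
python3 - <<'E'
from h import *
S=camera("scene")
# measure arm direction on z~.068: light-blue-gray pixels right of post
im=S["pixels"].astype(int)
cv2.imwrite("pics/s12.png",cv2.resize(S["pixels"][215:265,280:350,::-1],None,fx=8,fy=8,interpolation=cv2.INTER_CUBIC))
for a in(.8,.9,1.0):
    pass
p0=np.array([.5751,.1096,.068])
for yaw in (-12,):
  for cam in (.7,.8,.9,1.0,1.1):
    th=np.radians(90+yaw)+(1.0-cam)*1
    print(cam,proj(S,[p0+[.07*np.cos(th),.07*np.sin(th),0]]))
E
```

```text
t 21.98 p [0.5745 0.1091 0.2592] F [-0.   -1.84  0.68] Ftool [-0.91  1.6  -0.69] Mtool [-0.662 -0.338 -0.077] w 0.0278 yaw_y -60.49 tilt [-1.e-04  1.e-04 -1.e+00] j3,7 [ 0.58 -1.19]
0.7 [[318.21807407 236.71675458]]
0.8 [[318.44765433 238.85657654]]
0.9 [[318.42826071 241.00474994]]
1.0 [[318.15747905 243.13965035]]
1.1 [[317.63545911 245.23933906]]
```

View pics/s12.png

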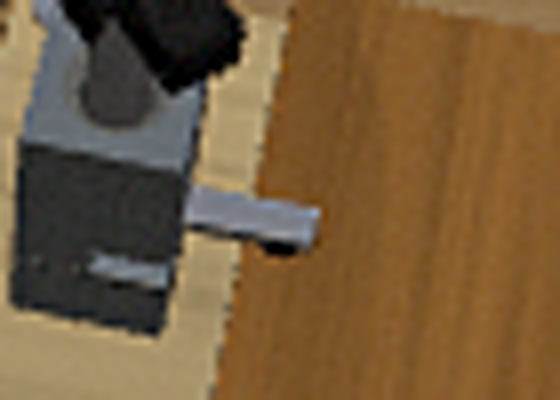

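Request:
arm_command(
  commands=[
    [0,[0,0,0],[0,0,0.03]],
    [0,[0,0,0],[0,0,0.06]],
    [0,[0,0,0],[0,0,0.08]],
    [0,[0,0,0],[0,0,0.08]],
    [0,[0,0,0],[0,0,0.08]],
    [0,[0,0,0],[0,0,0.08]],
    [0,[0,0,0],[0,0,0.08]],
    [0,[0,0,0],[0,0,0.08]],
    [0,[0,0,0],[0,0,0.08]],
    [0,[0,0,0],[0,0,0.08]],
  ],
)

```text
time: 22.87
ee_pos: [0.5745, 0.1091, 0.2592]
eef_rot: [0.976, 0.216, -0.0, -0.0]
ft_force: [0.6, -2.7, 1.1]
width: 0.0276
```

```bash
python3 st.py
python3 - <<'E'
from h import *
S=camera("scene")
cv2.imwrite("pics/s13.png",cv2.resize(S["pixels"][215:265,280:350,::-1],None,fx=8,fy=8,interpolation=cv2.INTER_CUBIC))
E
python3 st.py
```

```text
t 22.87 p [0.5745 0.1091 0.2592] F [ 0.65 -2.67  1.09] Ftool [-0.54  2.69 -1.09] Mtool [-0.613 -0.319 -0.142] w 0.0276 yaw_y -65.08 tilt [-0.e+00  1.e-04 -1.e+00] j3,7 [ 0.59 -1.27]
t 22.92 p [0.5745 0.1091 0.2592] F [ 0.59 -1.75  0.87] Ftool [-0.2   1.83 -0.87] Mtool [-0.587 -0.363 -0.175] w 0.0277 yaw_y -65.08 tilt [-0.e+00  1.e-04 -1.e+00] j3,7 [ 0.59 -1.27]
```

View pics/s13.png

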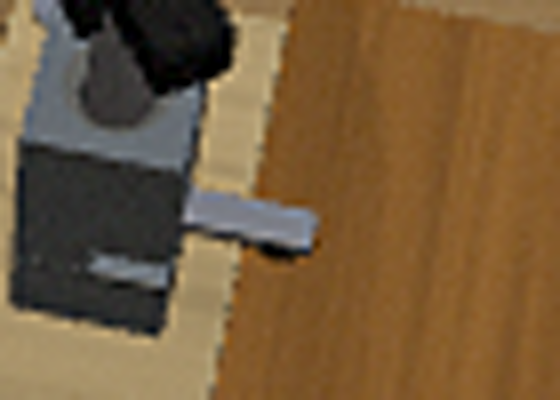

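Request:
arm_command(
  commands=[
    [0,[0,0,0],[0,0,0.03]],
    [0,[0,0,0],[0,0,0.06]],
    [0,[0,0,0],[0,0,0.08]],
    [0,[0,0,0],[0,0,0.08]],
    [0,[0,0,0],[0,0,0.08]],
    [0,[0,0,0],[0,0,0.08]],
    [0,[0,0,0],[0,0,0.08]],
    [0,[0,0,0],[0,0,0.08]],
    [0,[0,0,0],[0,0,0.08]],
    [0,[0,0,0],[0,0,0.08]],
  ],
)

```text
time: 23.75
ee_pos: [0.5745, 0.1091, 0.2592]
eef_rot: [0.984, 0.177, 0.0, -0.0]
ft_force: [0.9, -2.7, 0.3]
width: 0.0274
```

```bash
python3 st.py
python3 - <<'E'
from h import *
S=camera("scene")
cv2.imwrite("pics/s14.png",cv2.resize(S["pixels"][215:265,280:350,::-1],None,fx=8,fy=8,interpolation=cv2.INTER_CUBIC))
a=cv2.imread("pics/s12.png");b=cv2.imread("pics/s13.png");c=cv2.imread("pics/s14.png")
print([np.abs(x[170:270,190:340].astype(int)-y[170:270,190:340]).mean() for x,y in((a,b),(b,c))])
E
python3 st.py
```

```text
t 23.75 p [0.5745 0.1091 0.2592] F [ 0.9  -2.68  0.27] Ftool [-0.09  2.83 -0.27] Mtool [-0.56  -0.347 -0.353] w 0.0274 yaw_y -69.66 tilt [-0.e+00  1.e-04 -1.e+00] j3,7 [ 0.61 -1.34]
[np.float64(9.406333333333333), np.float64(1.8484666666666667)]
t 23.8 p [0.5745 0.1091 0.2592] F [ 0.77 -2.04 -0.41] Ftool [0.01 2.18 0.41] Mtool [-0.57  -0.316 -0.237] w 0.0276 yaw_y -69.67 tilt [-0.e+00  1.e-04 -1.e+00] j3,7 [ 0.61 -1.34]
```

The clamp arm no longer moves, and torque has climbed to about 0.3 Nm, so it is at the stop. I relax the coupling a little, then release.

Request:
arm_command(
  commands=[
    [0,[0,0,0],[0,0,-0.03]],
    [0,[0,0,0],[0,0,-0.06]],
    [0,[0,0,0],[0,0,-0.09]],
    [0,[0,0,0],[0,0,-0.12]],
    [0,[0,0,0],[0,0,-0.14]],
    [0,[0,0,0],[0,0,-0.14]],
    [0,[0,0,0],[0,0,-0.14]],
    [0,[0,0,0],[0,0,-0.14]],
    [0,[0,0,0],[0,0,-0.14]],
    [0,[0,0,0],[0,0,-0.14]],
  ],
)

```text
time: 24.63
ee_pos: [0.5746, 0.1091, 0.2592]
eef_rot: [0.97, 0.245, 0.0, -0.0]
ft_force: [0.3, -1.6, 0.1]
width: 0.0276
```

```bash
python3 st.py; python3 st.py
```

```text
t 24.63 p [0.5746 0.1091 0.2592] F [ 0.35 -1.59  0.07] Ftool [-0.45  1.56 -0.07] Mtool [-0.59  -0.378 -0.084] w 0.0276 yaw_y -61.67 tilt [ 1.e-04  0.e+00 -1.e+00] j3,7 [ 0.59 -1.21]
t 24.63 p [0.5746 0.1091 0.2592] F [ 0.35 -1.59  0.07] Ftool [-0.45  1.56 -0.07] Mtool [-0.59  -0.378 -0.084] w 0.0276 yaw_y -61.67 tilt [ 1.e-04  0.e+00 -1.e+00] j3,7 [ 0.59 -1.21]
```

Request:
arm_command(
  commands=[
    [40,[0,0,0],[0,0,0]],
    [50,[0,0,0],[0,0,0]],
    [60,[0,0,0],[0,0,0]],
    [80,[0,0,0],[0,0,0]],
    [100,[0,0,0],[0,0,0]],
    [100,[0,0,0],[0,0,0]],
    [100,[0,0,0],[0,0,0]],
    [100,[0,0,0],[0,0,0]],
    [100,[0,0,0],[0,0,0]],
    [100,[0,0,0],[0,0,0]],
  ],
)

```text
time: 25.47
ee_pos: [0.5746, 0.1091, 0.2593]
eef_rot: [0.97, 0.245, 0.0, -0.0]
ft_force: [-0.1, -0.3, 0.3]
width: 0.0837
```

```bash
python3 st.py
```

```text
t 25.47 p [0.5746 0.1091 0.2593] F [-0.12 -0.29  0.3 ] Ftool [-0.24  0.2  -0.3 ] Mtool [ 0.019 -0.137  0.001] w 0.0837 yaw_y -61.65 tilt [ 1.e-04  1.e-04 -1.e+00] j3,7 [ 0.59 -1.21]
```

Released with no force left on the wrist. Retreating straight up.

Request:
arm_command(
  commands=[
    [100,[0,0,-0.01],[0,0,0]],
    [100,[0,0,-0.025],[0,0,0]],
    [100,[0,0,-0.045],[0,0,0]],
    [100,[0,0,-0.065],[0,0,0]],
    [100,[0,0,-0.085],[0,0,0]],
    [100,[0,0,-0.1],[0,0,0]],
    [100,[0,0,-0.12],[0,0,0]],
    [100,[0,0,-0.13],[0,0,0]],
    [100,[0,0,-0.13],[0,0,0]],
    [100,[0,0,-0.13],[0,0,0]],
  ],
)

```text
time: 26.3
ee_pos: [0.5746, 0.109, 0.3893]
eef_rot: [0.97, 0.245, 0.0, -0.0]
ft_force: [0.3, -0.7, -0.9]
width: 0.0868
```

```bash
python3 st.py
python3 - <<'E'
from h import *
S=camera("scene")
cv2.imwrite("pics/s15.png",cv2.resize(S["pixels"][140:280,240:380,::-1],None,fx=4,fy=4,interpolation=cv2.INTER_CUBIC))
print(proj(S,[[.5751,.1096,.222],[.5751,.1096,.135]]))
E
```

```text
t 26.3 p [0.5746 0.109  0.3893] F [ 0.3  -0.66 -0.93] Ftool [-0.05  0.72  0.93] Mtool [ 0.013 -0.145 -0.015] w 0.0868 yaw_y -61.66 tilt [ 6.e-04  3.e-04 -1.e+00] j3,7 [ 0.61 -1.24]
[[296.94389356 206.31924816]
 [294.87920905 225.23934149]]
```

View pics/s15.png

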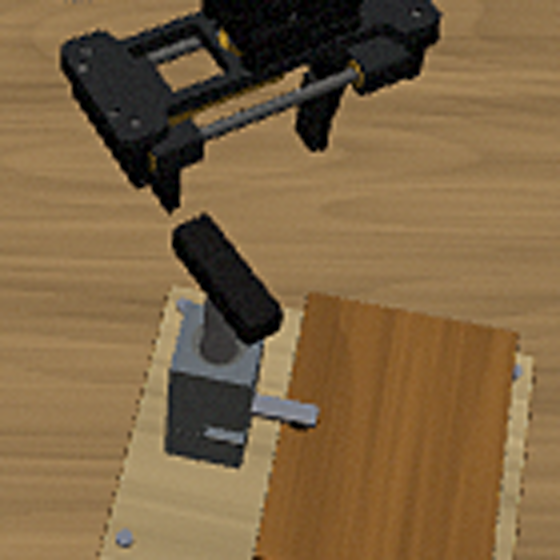

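The key stands upright: handle top seen at (297,207), and (297,206) is expected when fully home. The clamp arm lies over the board, square to its edge. Handing in.

Run:
```python
from h import *
a=cv2.imread("pics/s13.png");S=camera("scene")
b=cv2.resize(S["pixels"][215:265,280:350,::-1],None,fx=8,fy=8,interpolation=cv2.INTER_CUBIC)
print("arm diff vs stop",np.abs(a[180:270,200:340].astype(int)-b[180:270,200:340]).mean())
s0=cv2.imread("pics/scene0.png").astype(int);s1=S["pixels"][:,:,::-1].astype(int)
for n,(x0,y0,x1,y1) in dict(bottle=(90,230,140,290),inkpad=(92,195,142,228),novel=(385,162,470,215),tape=(395,225,445,270)).items(): print(n,np.abs(s0-s1)[y0:y1,x0:x1].mean())
print(close_job())
```

```text
arm diff vs stop 2.0374603174603174
bottle 4.98
inkpad 5.5636363636363635
novel 5.608731039585646
tape 5.064592592592593
the job is handed in; nothing more can be done
None
```

The key is standing released and fully home in the recess, with the clamp arm at its stop over the board. I handed the job in at about 26 s; it reports no verdict.

- **Search and seating:** I took the middle-sized key from the stand and lowered it into the bore with no noticeable contact force. I searched counter-clockwise while pressing at about 7–8 N. The force fell back to its free level within about 31° of turning, and the key then seated about 12 mm below first contact.
- **Turning:** I turned the key about 72° clockwise. The arm stopped moving in the picture and the torque rose from about 0.1 to roughly 0.3 Nm (single readings 0.24–0.35). I then turned back about 8° to relax the coupling, opened the gripper and lifted straight up.
- **Last checks:**
  - The handle top appears at (297,207), where (297,206) is expected when home.
  - The clamp arm has not moved since it reached the stop; the picture differences are only noise.
  - The wrist force is about zero and the gripper is clear of the key.
- **Bystanders:** All four patches show the same small difference from the first picture, about 5 grey levels. I took that as image noise and measured no positions, but the arm went near none of them.
- **Measurements that disagreed:** The top and scene cameras differed by about 6–8 mm in x. I relied on the wrist camera instead, and the funnel's tolerance covered what error was left.

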